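# Scrub and lid the display jars

### The job

Take the lids off the display jars, lay them aside on the shelf, and scrub the inside of all three jars with the long brush, tallest jar first and shortest last: run the brush down to the jar's floor, up until its tip is near the rim, and down to the floor once more. Finish with the brush standing back in its pot, head down, and every lid back on the jar it came from, knob up, seated flat and flush on the rim (a jar that came without a lid stays open). Leave the anatomy models where they are.

Things in the scene. Friction and masses are not known exactly. Their poses are not given: they have to be found in the camera images.
- jar_tall: the tallest of three white plastic display jars: open-topped, round, 120 mm high, 70 mm outer and 62 mm inner diameter, floor 5 mm thick, 0.25 kg, loose, standing upright on the shelf. Origin: centre of its underside; z up to the mouth
- jar_mid: the middle-height of three white plastic display jars: open-topped, round, 95 mm high, 70 mm outer and 62 mm inner diameter, floor 5 mm thick, 0.25 kg, loose, standing upright on the shelf. Origin: centre of its underside; z up to the mouth
- jar_short: the shortest of three white plastic display jars: open-topped, round, 70 mm high, 70 mm outer and 62 mm inner diameter, floor 5 mm thick, 0.25 kg, loose, standing upright on the shelf. Origin: centre of its underside; z up to the mouth
- lid_tall_center (a point): lid on the tallest jar at the start (one jar may have none). Lids are equal: flat grey disc 70 mm across, 6 mm thick; under it a locating boss 55 mm across, 6 mm deep, that drops into the jar's mouth with 3.5 mm play; on top a black round knob 20 mm across, 32 mm high. 44 mm high in all, 70 g, loose. Point: on the axis, 22 mm above the boss's underside, 16 mm above the rim when seated; z up
- lid_mid_center (a point): lid on the middle-height jar at the start (one jar may have none). Lids are equal: flat grey disc 70 mm across, 6 mm thick; under it a locating boss 55 mm across, 6 mm deep, that drops into the jar's mouth with 3.5 mm play; on top a black round knob 20 mm across, 32 mm high. 44 mm high in all, 70 g, loose. Point: on the axis, 22 mm above the boss's underside, 16 mm above the rim when seated; z up
- lid_short_center (a point): lid on the shortest jar at the start (one jar may have none). Lids are equal: flat grey disc 70 mm across, 6 mm thick; under it a locating boss 55 mm across, 6 mm deep, that drops into the jar's mouth with 3.5 mm play; on top a black round knob 20 mm across, 32 mm high. 44 mm high in all, 70 g, loose. Point: on the axis, 22 mm above the boss's underside, 16 mm above the rim when seated; z up
- pot: steel brush pot fixed to the shelf, on a foot 90 mm across: round, open-topped, 90 mm high, 62 mm outer and 56 mm inner diameter, floor 5 mm thick. Origin: centre of its underside
- brush_tip (a point): lower end of the long jar brush, centre of the flat end of its dark bristle head. The brush is 200 mm long: stiff head 44 mm across and 80 mm long, then a steel stem 8 mm across and 40 mm long, then a round wooden handle; 90 g. At the start it stands upright in the pot, head down. z points along the brush to the handle
- brush_grip (a point): middle of the brush's round wooden handle (20 mm across, 80 mm long), 160 mm from the tip along the brush, 40 mm below its top; z points along the brush to the handle's top
- humerus: white resin upper-arm bone, 300 mm long, lying; a bystander to leave alone. Origin: centre of its underside
- oesophagus: ribbed pink plastic tube, 200 mm long, lying; a bystander to leave alone. Origin: centre of its underside
- fat_cell: yellow rounded plastic model, 80 mm across, 68 mm high; a bystander to leave alone. Origin: centre of its underside
- blood_cell: round red disc, 60 mm across, on a clear acrylic square of 70 mm; a bystander to leave alone. Origin: centre of its underside
Things that resemble listed ones, but are neither listed nor needed, are in the scene too. What is shaped like the part that bears lid_tall_center but pink is not meant. What is shaped like the part that bears lid_short_center but blue is not meant.

How it is judged:
By the outcome, as a careful person would: the job done as asked, in the order asked, and still so for the second after the job is handed in, with the robot touching nothing.
Of lid_tall, lid_mid, lid_short only 2 to 3 are there at a start; the rules pass over those that are not, and their reading is None.
At some moment in a run one of jar_tall, jar_mid, jar_short may be knocked a few centimetres aside while the robot is not near it.
It also fails if it takes over 210 s, if anything falls off the work surface, if the arm or the gripper's body presses on something with over 40 N, if the wrist force passes 120 N, or if a joint passes its speed limit or range.

### The arm

A 6-joint arm with a two-finger parallel gripper is mounted at the origin on the work surface. World frame = base frame: x ahead of the robot, y to its left, z up, the work surface at z = 0. Lengths are in m, angles in rad, forces in N, time in s.
With the tool pointing down it reaches from about 0.25 to 0.725 m from the base axis. Payload 9.7 kg.
Tool frame: the origin (TCP) lies midway between the tips of the shut fingers; the grasp point (between the pads) lies 19 mm behind it; z points along the fingers, y is the line along which they close (so a half turn about z gives the same grasp; the last joint's range is limited). The gripper opens to 85 mm and grips with 20 to 120 N. Pads are 22 mm wide; open, the fingers measure 114 mm over their backs; the gripper's body (76 mm by 85 mm) begins 54 mm behind the grasp point. The pads swing forward as they close: fully open they stand 13 mm farther back than shut.
Start: joints at [1.164, 0.087, 0.176, 1.66, 0, 1.571], TCP at [0.218, 0.505, 0.208] pointing down, gripper open.
Joint ranges: [-3.13, 3.13], [-0.85, 1.81], [-1.15, 1.24], [-2.2, 2.28], [-1.44, 1.52], [-3.14, 3.14]. Speed limits (rad/s): [2.22, 2.22, 2.57, 3.14, 3.14, 3.14].

### API

Orientations are given as a rotation vector (axis times angle).
In Python, from workcell import arm, cams, boxes_of, regions_of, tip_of gives the robot as it stands. The module is installed in compiled form; this text tells all that it offers.
- The arm moves only by the tool arm_command, never from a script. Its argument "commands" is a list of rows, each a list of 6 numbers: the shift along the tool's x, y, z scaled (see below), then the turn, a rotation vector about the tool's x, y, z scaled (see below). A call has 1 to 10 rows; each row shifts and turns the commanded pose from where the row before left it, along the tool's axes as they then stand; what a row does not reach is not made up. The controller multiplies each number of a shift by 0.03 m and each number of a turn by 0.1 rad. A row lasts 1/10 s, in which the tool goes at most 50 mm and 8.59 degrees, less where a joint would pass 70% of its speed; a pose out of reach is approached as far as the arm can. A call with a number of a shift or a turn outside -1 to 1 is refused whole. A call with a gripper value outside its range is refused whole. "hand" is the closure in counts, from 0 (fully open) to 255 (shut), set as the call begins (left out, the last holds). The fingers move at their own pace and stop on an object; the grip force is fixed at half the most. Time passes only in rows, so rows that do not move let the fingers close. It gives the time, the measured TCP pose, the force, the opening and the grip force at its end, in the units of the state.
- arm.state(): the state, without advancing time (a new reading comes with each control period).
- cams.read_camera(name): name is "side" or "top"; returns (picture, depth): 420x560x3 uint8, red, green, blue; 420x560 float32, m along the optical axis (not along the pixel's ray), 0 where there is no reading.
- cams.get_calibration(name): a dict with "vfov" (degrees; the focal length in pixels is half the picture's height over the tangent of half this angle, whatever the lens; pixels are square), "cx", "cy" (the principal point, pixels), "eye" and "rotation" of the camera in the world. Camera axes: x right, y up, looking along -z (the intrinsics and any distortion apply to the point x, -y, -z); pixel columns grow to the right and rows downward; lengths in m; the calibration is good to about 2 mm. A picture is of the moment at which its call begins. get_calibration takes no time and is no camera call.
- arm.finish_job(): hands the job in; it is judged then, once.
Trained networks look in the newest picture that a camera, given by its name, has taken for a name from the list of things; names that differ only in an ending like _2 or _b are one class to them, and where a whole thing is asked for, a point or a joint stands for the part that bears it (a point fixed in the world has none). Each returns a list of dicts, best first, with "confidence" (0 to 1); they miss things now and then, are a little off and sometimes report something else, mostly with a low value. They report only what shows in the picture. A call takes as long as a camera call. They do not tell look-alikes from the thing itself.
- boxes_of(camera, target): "rect" ([left, top, right, bottom] in pixels, round what is visible of it).
- regions_of(camera, target): "pixels" (420x560 bool, what is visible of it) and "rect" ([left, top, right, bottom] in pixels, round what is visible of it).
- tip_of(camera, target): "xy" ([column, row] in pixels: a listed point, or the origin of a listed thing).
The state is a dict: "t": time; "joint_positions": joint angles; "joint_velocities": joint speeds; "joint_torque": joint torques, N m; "tool_pos": TCP position; "eef_rot": TCP orientation; "force": force on the tool from outside, world axes, zero at the start; "torque": the same for the moment, N m; "opening": opening from 0.0 (shut) to 1.0 (fully open); "finger_force": force on a finger pad.
Only numpy, scipy, OpenCV 4.12 (cv2) and the standard library are available. Lean on these libraries where they do the work, as an engineer would, in place of code of your own. Each camera call takes 0.05 s, during which the arm holds its last target. There are 200 camera calls.

## Working session

There is one attempt and no reset: what is moved stays moved. The work goes in short steps, Python scripts to look and compute and a tool call to move; the robot and the scene stay as the last step left them, time stands still between calls to the robot, and variables do not carry over. Pictures are saved under pics/ and viewed, at most 14 in all, crops included, and the job is handed in when it is done.

Besides the shell and the picture viewer there is one more tool, called after "Request:" as name(argument=value, ...) on one line, values as JSON. arm_command: Moves the arm, as the interface text tells. Shifts and turns lie within -1 to 1; 1 stands for 0.03 m of shift or 0.1 rad of turn. Its arguments: {"type":"object","properties":{"commands":{"type":"array"},"hand":{"type":"number"}},"required":["commands"]}

```bash
mkdir -p pics
cat > h.py <<'E'
import numpy as np, cv2
from workcell import arm, cams, boxes_of, regions_of, tip_of
def cal(n):
    c=cams.get_calibration(n); return c
def look(n,fn=None):
    p,d=cams.read_camera(n)
    if fn: cv2.imwrite('pics/'+fn,p[:,:,::-1])
    return p,d
def cloud(n,d):
    c=cal(n); f=d.shape[0]/2/np.tan(np.radians(c['vfov'])/2)
    v,u=np.mgrid[:d.shape[0],:d.shape[1]]
    P=np.stack([(u-c['cx'])/f*d,-(v-c['cy'])/f*d,-d],-1)
    W=P@np.array(c['rotation']).T+np.array(c['eye'])
    W[d<=0]=np.nan
    return W
E
python3 - <<'E'
from h import *
for n in('top','side'):
    c=cal(n);print(c)
    p,d=look(n,n+'0.png'); np.save(n+'0.npy',d)
print({k:np.round(v,3) for k,v in arm.state().items()})
E
```

```text
{'vfov': 55.36799514701789, 'cx': 282.80180523768627, 'cy': 208.37537329322322, 'eye': array([ 0.373078  , -0.01451243,  1.18900011]), 'rotation': array([ 0.17364601, -0.16699765, -1.47777654])}
{'vfov': 52.61526843635138, 'cx': 280.2657079931381, 'cy': 205.70879438136157, 'eye': array([ 0.52226344, -0.88911027,  0.60092561]), 'rotation': array([ 1.08231599, -0.04425594, -0.11464131])}
{'t': np.float64(0.1), 'joint_positions': array([1.164, 0.087, 0.175, 1.66 , 0.   , 1.571]), 'joint_velocities': array([ 0.   , -0.001,  0.003, -0.   , -0.001, -0.   ]), 'joint_torque': array([-2.0000e-03, -5.2156e+01,  4.6565e+01,  1.6000e-02, -0.0000e+00,
        0.0000e+00]), 'tool_pos': array([0.218, 0.505, 0.207]), 'eef_rot': array([-6.350e-01, -3.077e+00,  2.000e-03]), 'force': array([0.206, 0.657, 0.004]), 'torque': array([-0.026,  0.02 , -0.031]), 'finger_force': np.float64(0.0), 'opening': np.float64(0.998)}
```

View pics/top0.png

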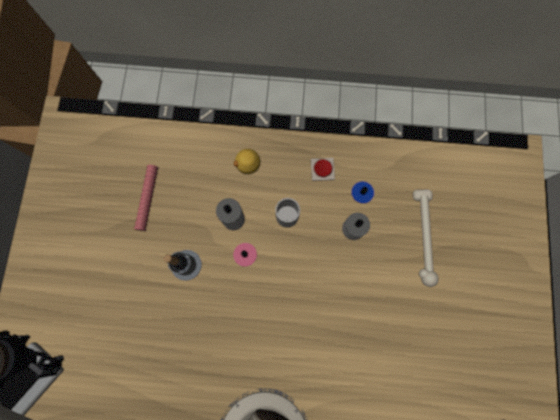

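View pics/side0.png

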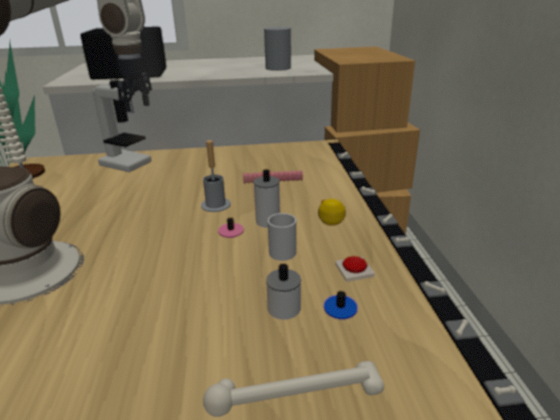

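```bash
cat >> h.py <<'E'
from scipy.spatial.transform import Rotation as R
def cloud(n,d):
    c=cal(n); f=d.shape[0]/2/np.tan(np.radians(c['vfov'])/2)
    v,u=np.mgrid[:d.shape[0],:d.shape[1]]
    P=np.stack([(u-c['cx'])/f*d,-(v-c['cy'])/f*d,-d],-1)
    W=P@R.from_rotvec(c['rotation']).as_matrix().T+np.array(c['eye'])
    W[d<=0]=np.nan
    return W
def circ(P):
    A=np.c_[2*P[:,:2],np.ones(len(P))]; s=np.linalg.lstsq(A,(P[:,:2]**2).sum(1),rcond=None)[0]
    return s[0],s[1],np.sqrt(s[2]+s[0]**2+s[1]**2)
def mid(P):  # minAreaRect/enclosing circle
    (x,y),r=cv2.minEnclosingCircle((P[:,:2]*1000).astype(np.float32)); return x/1000,y/1000,r/1000
E
python3 - <<'E'
from h import *
W={n:cloud(n,np.load(n+'0.npy')) for n in('top','side')}
print('table z top',[np.round(W['top'][r,c],3) for r,c in[(150,100),(350,150),(350,500),(150,450),(300,300)]])
print('table side',[np.round(W['side'][r,c],3) for r,c in[(300,150),(200,100),(400,150),(250,400),(340,330)]])
w=W['top']
for n,(c,r) in dict(tall=(229,210),mid=(287,212),short=(357,225),pink=(245,254),blue=(363,192),pot=(183,263),fat=(247,161),blood=(323,168)).items():
    s=w[r-28:r+28,c-28:c+28].reshape(-1,3); s=s[s[:,2]>.012]
    h=np.percentile(s[:,2],99.7); print(n,'max z',round(s[:,2].max(),3), np.histogram(s[:,2],bins=np.arange(0,.25,.01))[0])
w=W['side']
for n,(c,r) in dict(tall=(267,198),mid=(282,235),short=(284,290),pot=(212,175)).items():
    s=w[r-38:r+32,c-22:c+22].reshape(-1,3); s=s[s[:,2]>.012]
    print(n,np.nanmedian(s,0).round(3),s[:,2].max().round(3),np.histogram(s[:,2],bins=np.arange(0,.25,.01))[0])
E
```

```text
table z top [array([0.774, 0.588, 0.003]), array([0.199, 0.339, 0.004]), array([ 0.282, -0.645, -0.   ]), array([ 0.872, -0.507, -0.001]), array([ 0.371, -0.071, -0.004])]
table side [array([ 0.314, -0.151,  0.001]), array([0.084, 0.357, 0.002]), array([ 0.353, -0.404,  0.001]), array([ 0.903, -0.057,  0.009]), array([ 0.671, -0.313, -0.001])]
tall max z 0.161 [  0  12  13  15  19  16  10  20  21  12  24  20 438  13   4  44   2   0
   0   0   0   0   0   0]
mid max z 0.1 [  0  22  33  26  32  31  27  40  34 113   0   0   0   0   0   0   0   0
   0   0   0   0   0   0]
short max z 0.112 [  0  52  13  18  18  22  18 409  10   8  39   1   0   0   0   0   0   0
   0   0   0   0   0   0]
pink max z 0.075 [  0 155  14  14  43   9   4   4   0   0   0   0   0   0   0   0   0   0
   0   0   0   0   0   0]
blue max z 0.109 [  0 124   6  11  31   1   1 114   1   0   3   0   0   0   0   0   0   0
   0   0   0   0   0   0]
pot max z 0.208 [  0  20  15  20  23  37  46  61 202  21   0   0   4   7  10   7   8  10
  10   7  52   0   0   0]
fat max z 0.072 [  0   2  16  40 102 175 198   2   0   0   0   0   0   0   0   0   0   0
   0   0   0   0   0   0]
blood max z 0.029 [  0 163 189   0   0   0   0   0   0   0   0   0   0   0   0   0   0   0
   0   0   0   0   0   0]
tall [0.596 0.121 0.082] 0.16 [  0  69 131 179  77  86 127 141 189 200  90  93 230  24  22  34   3   0
   0   0   0   0   0   0]
mid [ 0.609 -0.027  0.066] 0.11 [  0  98 122 135 165 172 220 234 260 188  32   1   0   0   0   0   0   0
   0   0   0   0   0   0]
short [ 0.595 -0.234  0.065] 0.11 [  0 175 157 128 131 137 136 559  39  43  76   1   0   0   0   0   0   0
   0   0   0   0   0   0]
pot [0.447 0.256 0.079] 0.207 [  0  43  67  66  61  61  64  70 166  35   7   7  11  22  21  25  22  21
  26  23  24   0   0   0]
```

```bash
cat >> h.py <<'E'
def near(w,x,y,r,z0,z1):
    s=w.reshape(-1,3); s=s[~np.isnan(s[:,0])]
    return s[(np.hypot(s[:,0]-x,s[:,1]-y)<r)&(s[:,2]>z0)&(s[:,2]<z1)]
E
cat > meas.py <<'E'
from h import *
def rep(W,items):
    for nm,x,y,r,z0,z1 in items:
        o=[nm]
        for n in W:
            s=near(W[n],x,y,r,z0,z1)
            if len(s)>5: o+= [n,len(s),np.round(circ(s),3),np.round(mid(s),3)if len(s) else'',np.round(np.median(s[:,2]),3)]
        print(*o)
E
python3 - <<'E'
from meas import *
W={n:cloud(n,np.load(n+'0.npy')) for n in('top','side')}
rep(W,[('tall disc',.6,.12,.06,.116,.132),('tall knob',.6,.12,.06,.152,.17),('tallknobside',.6,.12,.06,.134,.150),
('mid rim',.61,-.027,.06,.088,.105),('mid wall',.61,-.027,.06,.02,.088),
('short disc',.6,-.234,.07,.066,.082),('short knob',.6,-.234,.05,.102,.115),('short knobside',.6,-.234,.05,.085,.102),
('pot rim',.447,.256,.05,.082,.096),('brush top',.447,.256,.07,.195,.215),('handle 130-150',.447,.256,.07,.13,.15),('handle 170-190',.447,.256,.07,.17,.19),('bristle',.447,.256,.05,.1,.12),
('blue disc',.68,-.237,.06,.005,.02),('pink',.5,.08,.06,.004,.02)])
for n in W:
    w=W[n]
    for r in range(0):pass
# top-view objects map
w=W['top'];m=w[:,:,2]>.012
k,l,st,ce=cv2.connectedComponentsWithStats(m.astype(np.uint8))
for i in range(1,k):
    if st[i,4]>60:
        s=w[l==i]; print(st[i],np.nanmin(s,0).round(3),np.nanmax(s,0).round(3))
E
```

```text
tall disc top 433 [0.592 0.148 0.026] [0.592 0.149 0.035] 0.125 side 268 [0.595 0.143 0.026] [0.595 0.145 0.036] 0.126
tall knob top 43 [0.592 0.149 0.007] [0.592 0.149 0.01 ] 0.157 side 33 [0.595 0.145 0.007] [0.595 0.146 0.011] 0.158
tallknobside top 9 [0.592 0.149 0.01 ] [0.588 0.149 0.009] 0.14 side 36 [0.594 0.144 0.006] [0.594 0.144 0.009] 0.142
mid rim top 121 [ 0.614 -0.011  0.033] [ 0.614 -0.012  0.035] 0.094 side 206 [ 0.617 -0.014  0.033] [ 0.617 -0.013  0.037] 0.093
mid wall top 215 [ 0.612 -0.011  0.033] [ 0.613 -0.011  0.034] 0.056 side 884 [ 0.617 -0.014  0.033] [ 0.617 -0.013  0.037] 0.063
short disc top 422 [ 0.594 -0.213  0.026] [ 0.594 -0.212  0.036] 0.075 side 627 [ 0.595 -0.217  0.027] [ 0.596 -0.215  0.036] 0.076
short knob top 40 [ 0.594 -0.212  0.007] [ 0.593 -0.213  0.01 ] 0.107 side 70 [ 0.596 -0.216  0.008] [ 0.596 -0.215  0.011] 0.108
short knobside top 11 [ 0.594 -0.213  0.009] [ 0.591 -0.21   0.009] 0.092 side 70 [ 0.596 -0.216  0.008] [ 0.596 -0.217  0.009] 0.093
pot rim top 201 [0.443 0.273 0.022] [0.443 0.273 0.031] 0.085 side 175 [0.447 0.27  0.025] 
[... 1361 characters left out ...]
 [ 0.735 -0.142  0.012] [ 0.804 -0.072  0.029]
[134 165  24  66 765] [0.531 0.395 0.013] [0.731 0.433 0.04 ]
[358 187  15  16 102] [ 0.675 -0.264  0.012] [ 0.724 -0.222  0.046]
[ 413  190   25   97 1060] [ 0.441 -0.454  0.013] [ 0.728 -0.387  0.051]
[215 198  30  32 683] [0.557 0.114 0.013] [0.627 0.184 0.161]
[275 198  25  29 358] [ 0.579 -0.046  0.013] [0.648 0.023 0.1  ]
[342 213  28  27 572] [ 0.559 -0.246  0.013] [ 0.628 -0.177  0.112]
[236 243  20  24 159] [0.453 0.072 0.012] [0.521 0.129 0.047]
[163 251  33  25 560] [0.412 0.241 0.012] [0.474 0.304 0.208]
[   0  330   64   90 3808] [0.007 0.302 0.012] [0.255 0.674 0.645]
[229 396  67  24 882] [ 0.044 -0.08   0.012] [0.11  0.097 0.202]
```

Run:
```python
import cv2
a=cv2.imread('pics/top0.png')[130:300,140:390]; b=cv2.imread('pics/side0.png')[130:330,180:380]
a=cv2.resize(a,(500,340),interpolation=2); b=cv2.resize(b,(300,300),interpolation=2)
import numpy as np
c=np.zeros((340,800,3),'uint8');c[:,:500]=a;c[:300,500:]=b;cv2.imwrite('pics/c1.png',c)
```

```text
(no output)
```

View pics/c1.png

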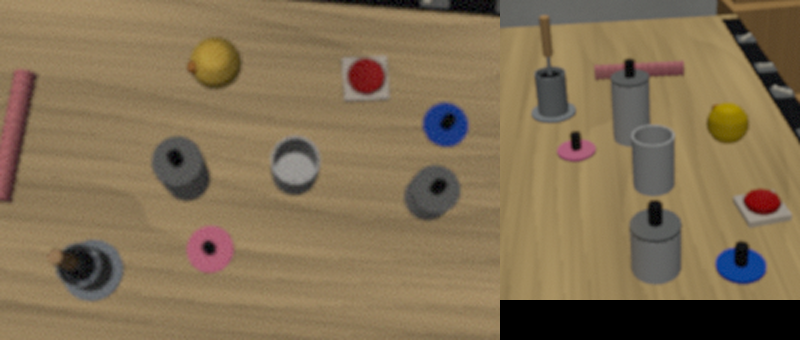

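Top view: grey-lidded tall jar at (229,210), open mid jar at (287,212), and grey-lidded short jar at (357,225). The possible mix-ups for the wanted lids are the pink lid at (245,254) and the blue lid at (363,192), both loose on the shelf and both decoys. I choose the two grey lids on the jars. The brush is in the pot at (183,263). The crop confirms this, and the heights fit (125/94/75/204 mm).

Request:
arm_command(commands=[[0, 0, -0.3, 0, 0, 1], [0, 0, -0.3, 0, 0, 1], [0, 0, -0.3, 0, 0, 1], [0, 0, -0.3, 0, 0, 1], [0, 0, -0.3, 0, 0, 1], [0, 0, -0.3, 0, 0, 1], [0, 0, -0.3, 0, 0, 1], [0, 0, -0.3, 0, 0, 1], [0, 0, -0.3, 0, 0, 1], [0, 0, -0.3, 0, 0, 1]], hand=0)

```text
t: 1.1
tool_pos: [0.2176, 0.505, 0.2978]
eef_rot: [2.037, 2.392, -0.001]
force: [-0.1, 0.1, 0.6]
opening: 0.999
finger_force: 0.0
```

Request:
arm_command(commands=[[0, 0, 0, 0, 0, 0.82], [0, 0, 0, 0, 0, 0.82], [-1, 1, 0, 0, 0, 0], [-1, 1, 0, 0, 0, 0], [-1, 1, 0, 0, 0, 0], [-1, 1, 0, 0, 0, 0], [-1, 1, 0, 0, 0, 0], [-1, 1, 0, 0, 0, 0], [-1, 1, 0, 0, 0, 0], [-1, 1, 0, 0, 0, 0]])

```text
t: 2.1
tool_pos: [0.4585, 0.2636, 0.2976]
eef_rot: [-2.221, -2.221, 0.001]
force: [0.5, 1.2, 0.4]
opening: 0.999
finger_force: 0.0
```

Request:
arm_command(commands=[[-0.78, 0.9, 0.5, 0, 0, 0], [-0.78, 0.9, 0.5, 0, 0, 0], [-0.78, 0.9, 0.5, 0, 0, 0], [-0.78, 0.9, 0.5, 0, 0, 0], [-0.78, 0.9, 0.5, 0, 0, 0], [0, 0, 0.8, 0, 0, 0], [0, 0, 0.8, 0, 0, 0], [0, 0, 0.8, 0, 0, 0], [0, 0, 0.65, 0, 0, 0], [0, 0, 0, 0, 0, 0]])

```text
t: 3.1
tool_pos: [0.5911, 0.1477, 0.128]
eef_rot: [-2.22, -2.219, 0.007]
force: [-0.0, 0.6, -0.4]
opening: 0.996
finger_force: 0.0
```

Run:
```python
from meas import *
print(arm.state()['tool_pos'].round(4))
W={};
for n in('side','top'):
    p,d=look(n,n+'1.png'); W[n]=cloud(n,d)
p=cv2.imread('pics/side1.png')[60:240,180:360]
cv2.imwrite('pics/c2.png',cv2.resize(p,(540,540),interpolation=2))
rep(W,[('tall wall',.595,.147,.05,.03,.115)])
```

```text
[0.5911 0.1477 0.128 ]
tall wall side 673 [0.595 0.147 0.034] [0.594 0.141 0.034] 0.076 top 78 [0.592 0.149 0.034] [0.584 0.124 0.023] 0.071
```

View pics/c2.png

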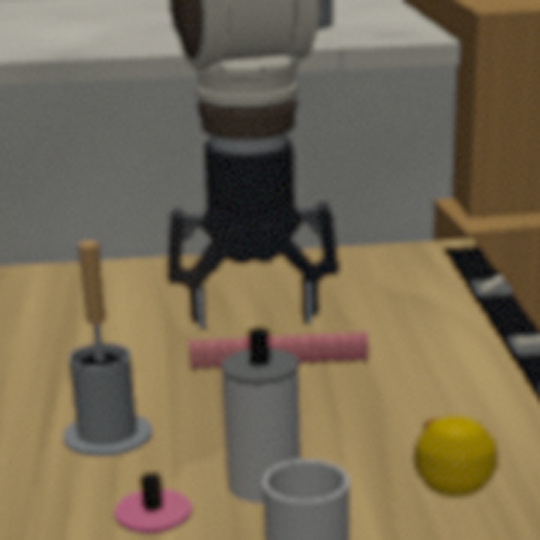

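Run:
```python
from meas import *
for n in('side','top'):
    p,d=look(n); w=cloud(n,d)
    s=near(w,.593,.147,.09,.13,.35)
    for a,b in((.5,.582),(.605,.69)):
        q=s[(s[:,0]>a)&(s[:,0]<b)]; 
        if len(q): print(n,a,'minz',np.sort(q[:,2])[:5].round(3), np.median(q[q[:,2]<np.min(q[:,2])+.02],0).round(3))
print(arm.state()['tool_pos'],arm.state()['force'])
```

```text
side 0.5 minz [0.168 0.17  0.17  0.172 0.173] [0.545 0.14  0.18 ]
side 0.605 minz [0.17  0.172 0.173 0.173 0.175] [0.64  0.139 0.181]
top 0.5 minz [0.13  0.287 0.291 0.293 0.294] [0.579 0.127 0.13 ]
top 0.605 minz [0.212 0.219 0.221 0.222 0.234] [0.66  0.137 0.22 ]
[0.59313466 0.14827871 0.13281162] [ 0.23777071  0.81498278 -0.10886886]
```

Request:
arm_command(commands=[[0, 0, 0, 0, 0, 0], [0, 0, 0, 0, 0, 0], [0, 0, 0, 0, 0, 0], [0, 0, 0, 0, 0, 0], [0, 0, 0, 0, 0, 0], [0, 0, 0, 0, 0, 0]], hand=255)

```text
t: 3.9
tool_pos: [0.5928, 0.1481, 0.1318]
eef_rot: [2.221, 2.221, 0.001]
force: [-0.1, -0.4, 2.2]
opening: 0.175
finger_force: 58.6
```

Run:
```python
from meas import *
p,d=look('side'); w=cloud('side',d)
s=near(w,.593,.147,.05,.128,.25)
for z in np.arange(.128,.2,.006):
    q=s[(s[:,2]>z)&(s[:,2]<z+.006)]; print(round(z,3),len(q),q[:,0].min().round(3) if len(q) else '',q[:,0].max().round(3) if len(q) else '')
print(arm.state()['tool_pos'],arm.state()['force'])
```

```text
0.128 22 0.574 0.623
0.134 18 0.584 0.602
0.14 17 0.584 0.602
0.146 16 0.584 0.603
0.152 21 0.579 0.605
0.158 26 0.574 0.608
0.164 21 0.574 0.614
0.17 24 0.574 0.614
0.176 25 0.573 0.614
0.182 26 0.573 0.614
0.188 27 0.573 0.614
0.194 22 0.565 0.62
0.2 51 0.555 0.632
[0.59280014 0.1481529  0.13173903] [ 0.27892904 -0.2106734   2.99708111]
```

Request:
arm_command(commands=[[0, 0, 0, 0, 0, 0], [0, 0, 0, 0, 0, 0], [0, 0, 0, 0, 0, 0], [0, 0, 0.2, 0, 0, 0], [0, 0, 0.2, 0, 0, 0], [0, 0, 0, 0, 0, 0]], hand=0)

```text
t: 4.55
tool_pos: [0.592, 0.148, 0.1179]
eef_rot: [-2.221, -2.221, 0.003]
force: [-0.4, 1.3, -1.1]
opening: 1.0
finger_force: 0.0
```

Request:
arm_command(commands=[[0, 0, 0, 0, 0, 0], [0, 0, 0, 0, 0, 0], [0, 0, 0, 0, 0, 0], [0, 0, 0, 0, 0, 0], [0, 0, 0, 0, 0, 0], [0, 0, 0, 0, 0, 0]], hand=255)

```text
t: 5.15
tool_pos: [0.5929, 0.1481, 0.1198]
eef_rot: [2.221, 2.221, 0.001]
force: [0.7, -0.0, 3.3]
opening: 0.205
finger_force: 58.8
```

Run:
```python
from meas import *
p,d=look('side','side2.png'); w=cloud('side',d)
s=near(w,.593,.147,.05,.128,.25)
for z in np.arange(.122,.19,.006):
    q=s[(s[:,2]>z)&(s[:,2]<z+.006)]; print(round(z,3),len(q),q[:,0].min().round(3) if len(q) else '',q[:,0].max().round(3) if len(q) else '')
print(arm.state()['tool_pos'],arm.state()['force'])
p=cv2.imread('pics/side2.png')[60:240,180:360]
cv2.imwrite('pics/c3.png',cv2.resize(p,(540,540),interpolation=2))
```

```text
0.122 0  
0.128 24 0.578 0.613
0.134 16 0.584 0.602
0.14 16 0.578 0.602
0.146 27 0.578 0.613
0.152 42 0.571 0.616
0.158 30 0.571 0.613
0.164 23 0.574 0.614
0.17 25 0.571 0.614
0.176 24 0.572 0.616
0.182 26 0.564 0.622
0.188 44 0.554 0.632
[0.59289749 0.14821315 0.11985179] [-0.73910068  0.77700765  3.6477112 ]
```

View pics/c3.png

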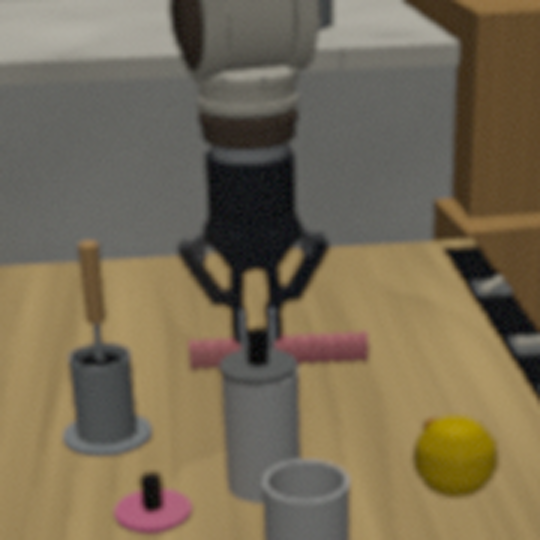

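Request:
arm_command(commands=[[0, 0, -0.3, 0, 0, 0], [0, 0, -0.5, 0, 0, 0], [0, 0, -0.6, 0, 0, 0], [0, 0, -0.6, 0, 0, 0], [-0.7, -0.95, 0, 0, 0, 0], [-0.7, -0.95, 0, 0, 0, 0], [-0.7, -0.95, 0, 0, 0, 0], [-0.7, -0.95, 0, 0, 0, 0], [-0.7, -0.95, 0, 0, 0, 0], [-0.7, -0.95, 0, 0, 0, 0]])

```text
t: 6.2
tool_pos: [0.4202, 0.0215, 0.1798]
eef_rot: [2.221, 2.222, 0.0]
force: [0.2, -0.4, -0.4]
opening: 0.198
finger_force: 58.9
```

Run:
```python
from meas import *
W={}
for n in('side','top'):
    p,d=look(n,n+'3.png'); W[n]=cloud(n,d)
st=arm.state();print(st['tool_pos'].round(4),st['opening'],st['force'])
s=near(W['side'],.42,.02,.06,.15,.2); z=s[:,2]
for a in np.arange(.15,.2,.006):
    q=s[(z>a)&(z<=a+.006)]; print(a.round(3),len(q),(q.min(0).round(3),q.max(0).round(3)) if len(q) else '')
rep(W,[('tallrim',.593,.147,.05,.1,.13),('mid',.615,-.012,.05,.088,.1)])
```

```text
[0.4192 0.0206 0.1807] 0.20333449240786208 [ 0.62995825 -0.19958096  0.20454538]
0.15 0 
0.156 0 
0.162 0 
0.168 0 
0.174 11 (array([ 0.404, -0.01 ,  0.174]), array([0.443, 0.005, 0.18 ]))
0.18 140 (array([ 0.387, -0.015,  0.18 ]), array([0.455, 0.052, 0.186]))
0.186 171 (array([ 0.389, -0.013,  0.186]), array([0.455, 0.051, 0.191]))
0.192 21 (array([0.412, 0.01 , 0.192]), array([0.431, 0.021, 0.198]))
0.198 8 (array([0.413, 0.011, 0.198]), array([0.429, 0.015, 0.2  ]))
tallrim side 356 [0.595 0.147 0.033] [0.594 0.148 0.038] 0.112 top 177 [0.591 0.149 0.033] [0.592 0.149 0.035] 0.117
mid side 208 [ 0.617 -0.013  0.033] [ 0.618 -0.013  0.036] 0.093 top 124 [ 0.614 -0.011  0.033] [ 0.614 -0.011  0.035] 0.094
```

Request:
arm_command(commands=[[0, 0, 1, 0, 0, 0], [0, 0, 1, 0, 0, 0], [0, 0, 1, 0, 0, 0], [0, 0, 1, 0, 0, 0], [0, 0, 0.8, 0, 0, 0], [0, 0, 0.5, 0, 0, 0], [0, 0, 0.3, 0, 0, 0], [0, 0, 0.18, 0, 0, 0], [0, 0, 0, 0, 0, 0]])

```text
t: 7.2
tool_pos: [0.422, 0.0222, 0.0064]
eef_rot: [2.221, 2.221, 0.0]
force: [-0.2, 0.3, -0.6]
opening: 0.206
finger_force: 59.1
```

Request:
arm_command(commands=[[0, 0, 0, 0, 0, 0], [0, 0, 0, 0, 0, 0], [0, 0, 0, 0, 0, 0], [0, 0, 0, 0, 0, 0], [0, 0, -0.5, 0, 0, 0], [0, 0, -1, 0, 0, 0], [0, 0, -1, 0, 0, 0], [0, 0, -1, 0, 0, 0], [0, 0, -1, 0, 0, 0], [0, 0, -1, 0, 0, 0]], hand=0)

```text
t: 8.2
tool_pos: [0.4215, 0.0221, 0.1723]
eef_rot: [2.221, 2.221, 0.0]
force: [0.3, -0.2, 0.4]
opening: 1.001
finger_force: 0.0
```

Run:
```python
from meas import *
W={}
for n in('side','top'):
    p,d=look(n,n+'4.png'); W[n]=cloud(n,d)
st=arm.state();print(st['tool_pos'].round(4),st['opening'],st['force'])
rep(W,[('lid disc',.42,.02,.06,.006,.017),('knob',.42,.02,.05,.036,.05),('knobside',.42,.02,.05,.018,.036),('short disc',.6,-.214,.07,.066,.082),('short knob',.6,-.214,.05,.102,.115)])
```

```text
[0.4232 0.0222 0.175 ] 1.0001095759646328 [ 0.39878141 -0.77846555 -0.47644024]
lid disc side 322 [0.423 0.02  0.026] [0.421 0.021 0.037] 0.012
knob side 46 [0.423 0.021 0.008] [0.424 0.021 0.011] 0.043
knobside side 49 [0.423 0.021 0.008] [0.423 0.02  0.011] 0.027
short disc side 624 [ 0.596 -0.217  0.027] [ 0.596 -0.214  0.036] 0.076 top 426 [ 0.594 -0.213  0.026] [ 0.594 -0.213  0.035] 0.075
short knob side 68 [ 0.596 -0.216  0.007] [ 0.596 -0.215  0.01 ] 0.108 top 41 [ 0.594 -0.212  0.007] [ 0.593 -0.213  0.01 ] 0.107
```

Request:
arm_command(commands=[[-0.985, 0.717, 0.2, 0, 0, 0], [-0.985, 0.717, 0.2, 0, 0, 0], [-0.985, 0.717, 0.2, 0, 0, 0], [-0.985, 0.717, 0.2, 0, 0, 0], [-0.985, 0.717, 0.2, 0, 0, 0], [-0.985, 0.717, 0.2, 0, 0, 0], [-0.985, 0.717, 0.2, 0, 0, 0], [-0.985, 0.717, 0.2, 0, 0, 0], [0, 0, 0.95, 0, 0, 0], [0, 0, 0.95, 0, 0, 0]])

```text
t: 9.3
tool_pos: [0.5942, -0.2154, 0.0643]
eef_rot: [-2.223, -2.22, 0.0]
force: [0.3, 0.4, -0.2]
opening: 0.998
finger_force: 0.0
```

Request:
arm_command(commands=[[0, 0, 0, 0, 0, 0], [0, 0, 0, 0, 0, 0], [0, 0, 0, 0, 0, 0], [0, 0, 0, 0, 0, 0], [0, 0, 0, 0, 0, 0], [0, 0, 0, 0, 0, 0]], hand=255)

```text
t: 9.9
tool_pos: [0.5945, -0.2144, 0.0679]
eef_rot: [2.219, 2.22, 0.002]
force: [-0.1, 0.2, 6.8]
opening: 0.204
finger_force: 58.5
```

Request:
arm_command(commands=[[0, 0, -0.3, 0, 0, 0], [0, 0, -0.5, 0, 0, 0], [0, 0, -0.6, 0, 0, 0], [0, 0, -0.4, 0, 0, 0], [0.36, -0.97, 0, 0, 0, 0], [0.36, -0.97, 0, 0, 0, 0], [0.36, -0.97, 0, 0, 0, 0], [0.36, -0.97, 0, 0, 0, 0], [0.36, -0.97, 0, 0, 0, 0], [0.36, -0.97, 0, 0, 0, 0]])

```text
t: 10.9
tool_pos: [0.4181, -0.1491, 0.1208]
eef_rot: [2.221, 2.221, 0.001]
force: [0.6, 0.5, -0.0]
opening: 0.205
finger_force: 58.8
```

Run:
```python
from meas import *
W={}
for n in('side','top'):
    p,d=look(n,n+'5.png'); W[n]=cloud(n,d)
st=arm.state();print(st['tool_pos'].round(4),st['opening'],st['force'])
s=near(W['side'],.42,-.15,.06,.08,.16); z=s[:,2]
for a in np.arange(.09,.16,.006):
    q=s[(z>a)&(z<=a+.006)]; print(a.round(3),len(q),(q.min(0).round(3),q.max(0).round(3)) if len(q) else '')
```

```text
[ 0.4168 -0.1487  0.1214] 0.20554179997612582 [ 1.22800726 -0.1523284   0.01108707]
0.09 0 
0.096 0 
0.102 0 
0.108 0 
0.114 3 (array([ 0.42 , -0.175,  0.117]), array([ 0.43 , -0.171,  0.118]))
0.12 39 (array([ 0.387, -0.185,  0.123]), array([ 0.452, -0.157,  0.126]))
0.126 421 (array([ 0.384, -0.184,  0.126]), array([ 0.452, -0.12 ,  0.132]))
0.132 24 (array([ 0.409, -0.159,  0.132]), array([ 0.428, -0.15 ,  0.138]))
0.138 23 (array([ 0.41 , -0.159,  0.138]), array([ 0.428, -0.15 ,  0.144]))
0.144 38 (array([ 0.403, -0.161,  0.144]), array([ 0.434, -0.149,  0.15 ]))
0.15 53 (array([ 0.398, -0.162,  0.15 ]), array([ 0.439, -0.154,  0.156]))
0.156 43 (array([ 0.396, -0.161,  0.156]), array([ 0.441, -0.14 ,  0.16 ]))
```

Request:
arm_command(commands=[[0, 0, 1, 0, 0, 0], [0, 0, 1, 0, 0, 0], [0, 0, 0.8, 0, 0, 0], [0, 0, 0.5, 0, 0, 0], [0, 0, 0.3, 0, 0, 0], [0, 0, 0.26, 0, 0, 0], [0, 0, 0, 0, 0, 0]])

```text
t: 11.7
tool_pos: [0.4196, -0.1497, 0.0045]
eef_rot: [2.221, 2.221, 0.0]
force: [0.2, 0.4, -0.8]
opening: 0.203
finger_force: 59.2
```

Request:
arm_command(commands=[[0, 0, 0, 0, 0, 0], [0, 0, 0, 0, 0, 0], [0, 0, 0, 0, 0, 0], [0, 0, 0, 0, 0, 0], [0, 0, -0.5, 0, 0, 0], [0, 0, -1, 0, 0, 0], [0.7, 0, -1, 0, 0, 0], [1, 0.3, -1, 0, 0, 0], [1, 0.3, -1, 0, 0, 0], [1, 0.3, -1, 0, 0, 0]], hand=0)

```text
t: 12.7
tool_pos: [0.4462, -0.0374, 0.1707]
eef_rot: [2.222, 2.22, 0.001]
force: [0.8, -1.0, 0.4]
opening: 1.0
finger_force: 0.0
```

Run:
```python
from meas import *
W={}
for n in('side','top'):
    p,d=look(n,n+'6.png'); W[n]=cloud(n,d)
st=arm.state();print(st['tool_pos'].round(4),st['opening'],st['force'])
rep(W,[('lid disc',.42,-.15,.06,.006,.017),('knob',.42,-.15,.05,.036,.05),('brush top',.447,.27,.07,.195,.215),('handle 130-190',.447,.27,.07,.13,.19),('tallrim',.593,.147,.07,.112,.13)])
```

```text
[ 0.4482 -0.0361  0.1732] 0.9994746272684943 [ 0.29799561 -1.28510246 -0.45594821]
lid disc side 487 [ 0.42  -0.151  0.026] [ 0.422 -0.15   0.036] 0.012 top 88 [ 0.416 -0.17   0.015] [ 0.416 -0.179  0.032] 0.011
knob side 68 [ 0.42  -0.15   0.008] [ 0.42  -0.15   0.011] 0.043
brush top top 55 [0.443 0.272 0.007] [0.443 0.272 0.01 ] 0.205
handle 130-190 side 34 [0.447 0.267 0.006] [0.445 0.266 0.01 ] 0.139 top 51 [0.443 0.272 0.009] [0.443 0.271 0.01 ] 0.161
tallrim side 173 [0.595 0.147 0.033] [0.595 0.147 0.037] 0.117 top 126 [0.592 0.149 0.033] [0.592 0.149 0.035] 0.119
```

Request:
arm_command(commands=[[1, 0, -0.5, 0, 0, 0], [1, 0, -0.5, 0, 0, 0], [1, 0, -0.5, 0, 0, 0], [1, 0, -0.5, 0, 0, 0], [1, 0, 0, 0, 0, 0], [1, 0, 0, 0, 0, 0], [1, 0, 0, 0, 0, 0], [1, 0, 0, 0, 0, 0], [1, -0.1, 0, 0, 0, 0], [1, 0, 0, 0, 0, 0]])

```text
t: 13.8
tool_pos: [0.4428, 0.2624, 0.2289]
eef_rot: [2.221, 2.221, -0.001]
force: [0.1, -0.4, 0.5]
opening: 1.0
finger_force: 0.0
```

Run:
```python
from h import *
print(arm.state()['tool_pos'].round(4))
```

```text
[0.4428 0.2624 0.2289]
```

Request:
arm_command(commands=[[0.2, 0, 0, 0, 0, 0], [0, 0, 0, 0, 0, 0], [0, 0, 0.7, 0, 0, 0], [0, 0, 0.7, 0, 0, 0], [0, 0, 0.7, 0, 0, 0], [0, 0, 0.6, 0, 0, 0], [0, 0, 0.35, 0, 0, 0], [0, 0, 0, 0, 0, 0], [0, 0, 0, 0, 0, 0]])

```text
t: 14.7
tool_pos: [0.4434, 0.2671, 0.1384]
eef_rot: [2.222, 2.221, 0.001]
force: [-0.7, 0.2, 0.8]
opening: 1.0
finger_force: 0.0
```

Request:
arm_command(commands=[[0, 0, 0, 0, 0, 0], [0, 0, 0, 0, 0, 0], [0, 0, 0, 0, 0, 0], [0, 0, 0, 0, 0, 0], [0, 0, 0, 0, 0, 0], [0, 0, 0, 0, 0, 0]], hand=255)

```text
t: 15.3
tool_pos: [0.4433, 0.2676, 0.1379]
eef_rot: [2.221, 2.221, 0.001]
force: [0.8, 0.3, 0.8]
opening: 0.219
finger_force: 58.5
```

Request:
arm_command(commands=[[0, 0, -0.3, 0, 0, 0], [0, 0, -0.7, 0, 0, 0], [0, 0, -0.8, 0, 0, 0], [0, 0, -0.8, 0, 0, 0], [0, 0, -0.8, 0, 0, 0], [0, 0, -0.8, 0, 0, 0], [0, 0, -0.5, 0, 0, 0], [0, 0, 0, 0, 0, 0], [0, 0, 0, 0, 0, 0]])

```text
t: 16.2
tool_pos: [0.4431, 0.2676, 0.2784]
eef_rot: [-2.221, -2.221, 0.0]
force: [0.1, 0.5, -1.8]
opening: 0.215
finger_force: 58.6
```

Run:
```python
from meas import *
W={}
for n in('side','top'):
    p,d=look(n,n+'7.png'); W[n]=cloud(n,d)
st=arm.state();print(st['tool_pos'].round(4),st['opening'],st['force'])
s=near(W['side'],.447,.27,.07,.09,.35); z=s[:,2]
for a in np.arange(.09,.33,.01):
    q=s[(z>a)&(z<=a+.01)]; print(a.round(3),len(q),(q.min(0).round(3),q.max(0).round(3)) if len(q) else '')
rep(W,[('tallrim',.593,.147,.07,.11,.13),('tall wall',.593,.147,.07,.03,.11)])
p=cv2.imread('pics/side7.png')[30:230,170:370]
cv2.imwrite('pics/c4.png',cv2.resize(p,(600,600),interpolation=2))
```

```text
[0.4428 0.2674 0.2776] 0.21680410682672951 [ 0.40586368  0.42751644 -0.99704636]
0.09 20 (array([0.417, 0.239, 0.09 ]), array([0.476, 0.3  , 0.092]))
0.1 0 
0.11 0 
0.12 0 
0.13 0 
0.14 12 (array([0.43 , 0.252, 0.147]), array([0.464, 0.268, 0.15 ]))
0.15 49 (array([0.424, 0.247, 0.15 ]), array([0.465, 0.268, 0.16 ]))
0.16 48 (array([0.425, 0.249, 0.16 ]), array([0.465, 0.274, 0.17 ]))
0.17 53 (array([0.424, 0.249, 0.17 ]), array([0.466, 0.276, 0.18 ]))
0.18 48 (array([0.425, 0.247, 0.18 ]), array([0.464, 0.267, 0.19 ]))
0.19 56 (array([0.423, 0.249, 0.19 ]), array([0.465, 0.276, 0.2  ]))
0.2 52 (array([0.424, 0.247, 0.201]), array([0.466, 0.271, 0.21 ]))
0.21 53 (array([0.425, 0.247, 0.21 ]), array([0.464, 0.269, 0.22 ]))
0.22 75 (array([0.426, 0.252, 0.22 ]), array([0.465, 0.285, 0.229]))
0.23 9 (array([0.44 , 0.263, 0.23 ]), array([0.446, 0.274, 0.24 ]))
0.24 12 (array([0.441, 0.266, 0.24 ]), array([0.448, 0.273, 0.25 ]))
0.25 10 (array([0.441, 0.266, 0.252]), array([0.448, 0.274, 0.26 ]))
0.26 12 (array([0.436, 0.259, 0.26 ]), array([0.452, 0.27 , 0.27 ]))
0.27 24 (array([0.437, 0.259, 0.27 ]), array([0.453, 0.27 , 0.279]))
0.28 31 (array([0.435, 0.258, 0.28 ]), array([0.454, 0.272, 0.29 ]))
0.29 24 (array([0.436, 0.26 , 0.29 ]), array([0.453, 0.271, 0.3  ]))
0.3 41 (array([0.425, 0.252, 0.301]), array([0.46 , 0.269, 0.31 ]))
0.31 63 (array([0.423, 0.25 , 0.31 ]), array([0.466, 0.269, 0.32 ]))
0.32 67 (array([0.422, 0.252, 0.321]), array([0.466, 0.27 , 0.33 ]))
tallrim side 120 [0.571 0.192 0.032] [0.573 0.189 0.036] 0.116 top 83 [0.568 0.194 0.033] [0.569 0.193 0.034] 0.118
tall wall side 635 [0.571 0.193 0.033] [0.572 0.19  0.035] 0.072 top 196 [0.567 0.193 0.033] [0.567 0.193 0.034] 0.073
```

View pics/c4.png

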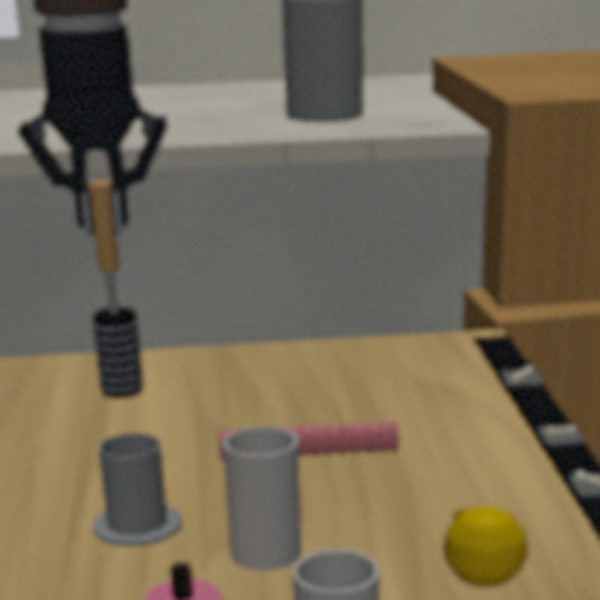

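Run:
```python
from meas import *
W={}
for n in('side','top'):
    p,d=look(n); W[n]=cloud(n,d)
st=arm.state();print(st['tool_pos'].round(4),st['opening'])
rep(W,[('bristle lo',.445,.27,.07,.15,.18),('bristle hi',.445,.27,.07,.19,.22),('handle',.445,.27,.07,.265,.295),('tall rim',.57,.192,.05,.112,.13),('tall rimwall',.57,.192,.05,.03,.13)])
```

```text
[0.4428 0.2673 0.2777] 0.21582857893929322
bristle lo side 151 [0.445 0.27  0.02 ] [0.445 0.268 0.023] 0.166 top 52 [0.441 0.272 0.021] [0.44  0.266 0.021] 0.166
bristle hi side 158 [0.444 0.27  0.02 ] [0.445 0.269 0.023] 0.205 top 75 [0.441 0.272 0.021] [0.442 0.271 0.022] 0.208
handle side 76 [0.444 0.269 0.008] [0.444 0.269 0.01 ] 0.281 top 26 [0.441 0.272 0.009] [0.442 0.267 0.009] 0.282
tall rim side 164 [0.572 0.193 0.033] [0.571 0.193 0.037] 0.117 top 129 [0.568 0.195 0.033] [0.568 0.195 0.035] 0.118
tall rimwall side 909 [0.572 0.193 0.033] [0.571 0.193 0.038] 0.089 top 463 [0.567 0.194 0.033] [0.568 0.195 0.035] 0.09
```

Request:
arm_command(commands=[[0, 0, -0.4, 0, 0, 0], [-0.515, 0.847, 0, 0, 0, 0], [-0.515, 0.847, 0, 0, 0, 0], [-0.515, 0.847, 0, 0, 0, 0], [-0.515, 0.847, 0, 0, 0, 0], [-0.515, 0.847, 0, 0, 0, 0], [0, 0, 0, 0, 0, 0], [0, 0, 0, 0, 0, 0]])

```text
t: 17.2
tool_pos: [0.5702, 0.1899, 0.2896]
eef_rot: [-2.222, -2.22, 0.002]
force: [-0.6, 0.3, -0.4]
opening: 0.221
finger_force: 58.9
```

```bash
cat > chk.py <<'E'
from meas import *
import sys
x,y,h=map(float,sys.argv[1:4])
W={}
for n in('side','top'):
    p,d=look(n); W[n]=cloud(n,d)
st=arm.state();print(st['tool_pos'].round(4),st['opening'],st['force'].round(1)); b=st['tool_pos'][2]-.133
bx,by=st['tool_pos'][:2]
rep(W,[('bristle',bx,by,.05,b+.01,b+.08),('rim',x,y,.05,h-.008,h+.006),('wall',x,y,.06,.02,h-.01)])
E
python3 chk.py .57 .194 .12
```

```text
[0.5696 0.1906 0.2906] 0.21593035412854994 [-0.2  0.1 -0.7]
bristle side 429 [0.571 0.191 0.018] [0.571 0.191 0.024] 0.206 top 243 [0.565 0.191 0.016] [0.567 0.194 0.022] 0.231
rim side 166 [0.572 0.192 0.033] [0.571 0.192 0.036] 0.117 top 80 [0.568 0.194 0.033] [0.568 0.194 0.034] 0.119
wall side 780 [0.571 0.193 0.033] [0.574 0.192 0.039] 0.072 top 216 [0.567 0.193 0.032] [0.566 0.192 0.034] 0.068
```

Request:
arm_command(commands=[[0, 0, 0.7, 0, 0, 0], [0, 0, 0.8, 0, 0, 0], [0, 0, 0.8, 0, 0, 0], [0, 0, 0.8, 0, 0, 0], [0, 0, 0.8, 0, 0, 0], [0, 0, 0.6, 0, 0, 0], [0, 0, 0.35, 0, 0, 0], [0, 0, 0.2, 0, 0, 0], [0, 0, 0.05, 0, 0, 0], [0, 0, 0, 0, 0, 0]])

```text
t: 18.3
tool_pos: [0.5703, 0.1905, 0.1385]
eef_rot: [2.221, 2.221, 0.001]
force: [0.8, 0.5, -0.2]
opening: 0.217
finger_force: 59.0
```

Almost at the floor; I'll press down slightly until the force shows contact.

Request:
arm_command(commands=[[0, 0, 0.04, 0, 0, 0], [0, 0, 0.04, 0, 0, 0], [0, 0, 0, 0, 0, 0], [0, 0, 0, 0, 0, 0]])

```text
t: 18.7
tool_pos: [0.571, 0.1906, 0.1379]
eef_rot: [2.22, 2.22, 0.006]
force: [-1.0, -0.6, 9.4]
opening: 0.218
finger_force: 60.0
```

Request:
arm_command(commands=[[0, 0, -0.6, 0, 0, 0], [0, 0, -0.8, 0, 0, 0], [0, 0, -0.8, 0, 0, 0], [0, 0, -0.8, 0, 0, 0], [0, 0, -0.6, 0, 0, 0], [0, 0, 0, 0, 0, 0], [0, 0, 0, 0, 0, 0]])

```text
t: 19.4
tool_pos: [0.5704, 0.1903, 0.2431]
eef_rot: [2.221, 2.221, 0.001]
force: [0.2, -0.4, -1.8]
opening: 0.217
finger_force: 58.9
```

```bash
python3 chk.py .57 .194 .12
```

```text
[0.5699 0.1902 0.242 ] 0.21743208559360178 [-0.   0.8 -1.1]
bristle side 424 [0.571 0.194 0.022] [0.571 0.191 0.036] 0.151 top 224 [0.566 0.188 0.018] [0.568 0.191 0.034] 0.172
rim side 174 [0.572 0.191 0.029] [0.571 0.191 0.036] 0.118 top 89 [0.568 0.192 0.03 ] [0.568 0.191 0.034] 0.119
wall side 708 [0.572 0.193 0.033] [0.571 0.19  0.036] 0.067 top 193 [0.567 0.193 0.033] [0.566 0.192 0.034] 0.067
```

Request:
arm_command(commands=[[0, 0, -0.17, 0, 0, 0], [0, 0, 0, 0, 0, 0], [0, 0, 0, 0, 0, 0], [0, 0, 0.6, 0, 0, 0], [0, 0, 0.8, 0, 0, 0], [0, 0, 0.8, 0, 0, 0], [0, 0, 0.7, 0, 0, 0], [0, 0, 0.55, 0, 0, 0], [0, 0, 0.32, 0, 0, 0], [0, 0, 0, 0, 0, 0]])

```text
t: 20.5
tool_pos: [0.5702, 0.1901, 0.1356]
eef_rot: [2.221, 2.221, 0.001]
force: [0.1, 0.3, -0.6]
opening: 0.218
finger_force: 58.9
```

Request:
arm_command(commands=[[0, 0, 0, 0, 0, 0], [0, 0, 0.03, 0, 0, 0], [0, 0, 0, 0, 0, 0]])

```text
t: 20.8
tool_pos: [0.5704, 0.1904, 0.1355]
eef_rot: [2.221, 2.221, 0.002]
force: [-0.6, 0.6, 7.0]
opening: 0.22
finger_force: 59.7
```

Request:
arm_command(commands=[[0, 0, -0.6, 0, 0, 0], [0, 0, -0.9, 0, 0, 0], [0, 0, -1, 0, 0, 0], [0, 0, -1, 0, 0, 0], [0, 0, -0.9, 0, 0, 0], [0, 0, -0.7, 0, 0, 0], [-0.7, 0.15, 0, 0, 0, 0], [-0.98, 0.2, 0, 0, 0, 0], [-0.98, 0.2, 0, 0, 0, 0], [-0.98, 0.2, 0, 0, 0, 0]])

```text
t: 21.8
tool_pos: [0.5928, 0.0802, 0.2873]
eef_rot: [-2.221, -2.222, 0.0]
force: [0.2, 1.0, -0.8]
opening: 0.215
finger_force: 59.0
```

Request:
arm_command(commands=[[-0.98, 0.2, 0, 0, 0, 0], [-0.98, 0.2, 0, 0, 0, 0], [-0.8, 0.2, 0, 0, 0, 0], [-0.4, 0.15, 0, 0, 0, 0], [0, 0, 0, 0, 0, 0], [0, 0, 0, 0, 0, 0]])

```text
t: 22.4
tool_pos: [0.6152, -0.0131, 0.2872]
eef_rot: [-2.221, -2.221, -0.0]
force: [0.7, 0.4, -0.5]
opening: 0.221
finger_force: 58.9
```

```bash
python3 chk.py .615 -.012 .095
```

```text
[ 0.615  -0.0125  0.2875] 0.21969592484862832 [ 0.2  0.7 -1. ]
bristle side 534 [ 0.616 -0.009  0.02 ] [ 0.615 -0.013  0.022] 0.2
rim side 227 [ 0.617 -0.014  0.033] [ 0.617 -0.014  0.037] 0.093
wall side 820 [ 0.617 -0.014  0.033] [ 0.618 -0.013  0.037] 0.061
```

Request:
arm_command(commands=[[-0.14, 0.02, 0, 0, 0, 0], [0, 0, 0.7, 0, 0, 0], [0, 0, 0.8, 0, 0, 0], [0, 0, 0.8, 0, 0, 0], [0, 0, 0.8, 0, 0, 0], [0, 0, 0.8, 0, 0, 0], [0, 0, 0.6, 0, 0, 0], [0, 0, 0.35, 0, 0, 0], [0, 0, 0.18, 0, 0, 0], [0, 0, 0, 0, 0, 0]])

```text
t: 23.5
tool_pos: [0.6158, -0.0177, 0.1367]
eef_rot: [2.221, 2.222, 0.0]
force: [-0.8, -0.0, 0.4]
opening: 0.213
finger_force: 59.2
```

Request:
arm_command(commands=[[0, 0, 0.04, 0, 0, 0], [0, 0, 0.02, 0, 0, 0], [0, 0, 0, 0, 0, 0]])

```text
t: 23.8
tool_pos: [0.6161, -0.0179, 0.1356]
eef_rot: [2.221, 2.221, 0.002]
force: [0.3, 0.3, 3.1]
opening: 0.22
finger_force: 59.3
```

Request:
arm_command(commands=[[0, 0, -0.6, 0, 0, 0], [0, 0, -0.8, 0, 0, 0], [0, 0, -0.8, 0, 0, 0], [0, 0, -0.6, 0, 0, 0], [0, 0, 0, 0, 0, 0], [0, 0, 0, 0, 0, 0]])

```text
t: 24.4
tool_pos: [0.6159, -0.018, 0.2182]
eef_rot: [2.221, 2.221, 0.0]
force: [0.1, -0.1, -1.0]
opening: 0.219
finger_force: 59.0
```

```bash
python3 chk.py .615 -.012 .095
```

```text
[ 0.6154 -0.018   0.2172] 0.21965204291902096 [-0.3 -0.5 -1.3]
bristle side 537 [ 0.617 -0.012  0.023] [ 0.617 -0.014  0.035] 0.127
rim side 230 [ 0.617 -0.014  0.03 ] [ 0.617 -0.014  0.035] 0.094
wall side 697 [ 0.617 -0.014  0.033] [ 0.617 -0.015  0.036] 0.055
```

Request:
arm_command(commands=[[0, 0, -0.03, 0, 0, 0], [0, 0, 0, 0, 0, 0], [0, 0, 0.6, 0, 0, 0], [0, 0, 0.8, 0, 0, 0], [0, 0, 0.7, 0, 0, 0], [0, 0, 0.5, 0, 0, 0], [0, 0, 0.23, 0, 0, 0], [0, 0, 0, 0, 0, 0], [0, 0, 0, 0, 0, 0]])

```text
t: 25.4
tool_pos: [0.6159, -0.0178, 0.1356]
eef_rot: [2.221, 2.221, 0.002]
force: [-0.9, 0.7, 5.2]
opening: 0.213
finger_force: 59.3
```

Request:
arm_command(commands=[[0, 0, -0.6, 0, 0, 0], [0, 0, -0.9, 0, 0, 0], [0, 0, -1, 0, 0, 0], [0, 0, -1, 0, 0, 0], [0, 0, -0.8, 0, 0, 0], [-0.6, -0.05, 0, 0, 0, 0], [-0.95, -0.1, 0, 0, 0, 0], [-0.95, -0.1, 0, 0, 0, 0], [-0.95, -0.1, 0, 0, 0, 0], [-0.95, -0.1, 0, 0, 0, 0]])

```text
t: 26.4
tool_pos: [0.6017, -0.1518, 0.2624]
eef_rot: [-2.221, -2.22, 0.002]
force: [0.4, -0.7, -0.7]
opening: 0.22
finger_force: 59.0
```

Request:
arm_command(commands=[[-0.95, -0.1, 0, 0, 0, 0], [-0.85, -0.1, 0, 0, 0, 0], [-0.5, -0.08, 0, 0, 0, 0], [0, 0, 0, 0, 0, 0], [0, 0, 0, 0, 0, 0]])

```text
t: 26.9
tool_pos: [0.5937, -0.2189, 0.2631]
eef_rot: [-2.222, -2.22, 0.0]
force: [0.2, 0.6, -0.5]
opening: 0.221
finger_force: 59.0
```

```bash
python3 chk.py .595 -.2145 .07
```

```text
[ 0.594  -0.2181  0.2636] 0.21707159302011292 [-1.   0.4 -0.8]
bristle side 747 [ 0.594 -0.214  0.021] [ 0.594 -0.217  0.023] 0.177 top 137 [ 0.591 -0.209  0.018] [ 0.592 -0.21   0.022] 0.184
rim side 317 [ 0.596 -0.215  0.033] [ 0.597 -0.214  0.036] 0.068 top 59 [ 0.594 -0.212  0.033] [ 0.594 -0.208  0.034] 0.069
wall side 875 [ 0.596 -0.215  0.033] [ 0.595 -0.215  0.036] 0.042 top 78 [ 0.592 -0.211  0.032] [ 0.592 -0.208  0.033] 0.04
```

Request:
arm_command(commands=[[0, 0.06, 0, 0, 0, 0], [0, 0, 0.7, 0, 0, 0], [0, 0, 0.8, 0, 0, 0], [0, 0, 0.8, 0, 0, 0], [0, 0, 0.8, 0, 0, 0], [0, 0, 0.6, 0, 0, 0], [0, 0, 0.35, 0, 0, 0], [0, 0, 0.16, 0, 0, 0], [0, 0, 0, 0, 0, 0]])

```text
t: 27.9
tool_pos: [0.5957, -0.2186, 0.1374]
eef_rot: [-2.221, -2.222, 0.0]
force: [-0.5, 0.2, -0.6]
opening: 0.216
finger_force: 59.0
```

Request:
arm_command(commands=[[0, 0, 0.04, 0, 0, 0], [0, 0, 0.02, 0, 0, 0], [0, 0, 0, 0, 0, 0]])

```text
t: 28.2
tool_pos: [0.5959, -0.219, 0.1362]
eef_rot: [2.221, 2.221, 0.001]
force: [0.4, 0.2, -1.0]
opening: 0.22
finger_force: 59.0
```

Request:
arm_command(commands=[[0, 0, 0.04, 0, 0, 0], [0, 0, 0.03, 0, 0, 0], [0, 0, 0, 0, 0, 0]])

```text
t: 28.5
tool_pos: [0.5962, -0.219, 0.1355]
eef_rot: [2.22, 2.22, 0.002]
force: [-1.1, 1.0, 9.0]
opening: 0.217
finger_force: 60.1
```

Request:
arm_command(commands=[[0, 0, -0.6, 0, 0, 0], [0, 0, -0.8, 0, 0, 0], [0, 0, -0.65, 0, 0, 0], [0, 0, 0, 0, 0, 0], [0, 0, 0, 0, 0, 0]])

```text
t: 29.0
tool_pos: [0.5958, -0.219, 0.1946]
eef_rot: [2.221, 2.221, 0.0]
force: [0.4, -0.0, -1.4]
opening: 0.218
finger_force: 59.0
```

Request:
arm_command(commands=[[0, 0, 0.6, 0, 0, 0], [0, 0, 0.8, 0, 0, 0], [0, 0, 0.45, 0, 0, 0], [0, 0, 0.2, 0, 0, 0], [0, 0, 0, 0, 0, 0], [0, 0, 0, 0, 0, 0]])

```text
t: 29.6
tool_pos: [0.5954, -0.2192, 0.1345]
eef_rot: [2.221, 2.22, -0.0]
force: [-2.9, 0.1, 11.0]
opening: 0.215
finger_force: 60.2
```

Request:
arm_command(commands=[[0, 0, -0.6, 0, 0, 0], [0, 0, -0.9, 0, 0, 0], [0, 0, -1, 0, 0, 0], [0.2, -0.2, -1, 0, 0, 0], [0.6, -0.5, -0.9, 0, 0, 0], [0.9, -0.5, -0.7, 0, 0, 0], [0.95, -0.5, 0, 0, 0, 0], [0.95, -0.5, 0, 0, 0, 0], [0.95, -0.5, 0, 0, 0, 0], [0.95, -0.4, 0, 0, 0, 0]])

```text
t: 30.6
tool_pos: [0.5016, -0.0529, 0.2859]
eef_rot: [-2.221, -2.221, 0.001]
force: [0.4, 0.2, -0.3]
opening: 0.219
finger_force: 59.1
```

Request:
arm_command(commands=[[1, -0.2, 0, 0, 0, 0], [1, -0.2, 0, 0, 0, 0], [1, -0.2, 0, 0, 0, 0], [1, -0.2, 0, 0, 0, 0], [1, -0.2, 0, 0, 0, 0], [1, -0.2, 0, 0, 0, 0], [1, -0.2, 0, 0, 0, 0], [1, -0.2, 0, 0, 0, 0], [1, -0.2, 0, 0, 0, 0], [1, -0.2, 0, 0, 0, 0]])

```text
t: 31.6
tool_pos: [0.4421, 0.2472, 0.2858]
eef_rot: [-2.221, -2.221, 0.001]
force: [0.9, -0.5, -0.3]
opening: 0.212
finger_force: 59.0
```

```bash
sed -i 's/\.133/.130/' chk.py; python3 chk.py .445 .2715 .09
```

```text
[0.4418 0.2487 0.2853] 0.21949995948163567 [ 0.4 -0.6 -1.8]
bristle side 382 [0.443 0.252 0.019] [0.445 0.25  0.023] 0.202 top 223 [0.438 0.253 0.016] [0.439 0.256 0.022] 0.227
rim side 124 [0.447 0.27  0.029] [0.446 0.271 0.034] 0.087 top 63 [0.443 0.272 0.029] [0.443 0.272 0.031] 0.089
wall side 435 [0.446 0.271 0.03 ] [0.448 0.272 0.036] 0.056 top 119 [0.443 0.271 0.029] [0.442 0.269 0.03 ] 0.051
```

Request:
arm_command(commands=[[0.35, 0.06, 0, 0, 0, 0], [0.26, 0.06, 0, 0, 0, 0], [0, 0, 0, 0, 0, 0], [0, 0, 0, 0, 0, 0]])

```text
t: 32.1
tool_pos: [0.4465, 0.264, 0.2863]
eef_rot: [2.222, 2.221, -0.001]
force: [-0.1, -0.7, -0.7]
opening: 0.216
finger_force: 59.0
```

```bash
python3 chk.py .445 .2715 .09
```

```text
[0.4464 0.2639 0.2865] 0.22567498618970164 [ 0.4 -0.   0.2]
bristle side 377 [0.448 0.268 0.019] [0.449 0.267 0.023] 0.202 top 233 [0.444 0.266 0.017] [0.444 0.269 0.022] 0.229
rim side 127 [0.447 0.271 0.029] [0.448 0.271 0.034] 0.087 top 64 [0.443 0.272 0.029] [0.443 0.271 0.031] 0.089
wall side 433 [0.446 0.271 0.029] [0.444 0.271 0.037] 0.056 top 140 [0.443 0.271 0.029] [0.442 0.27  0.03 ] 0.052
```

Request:
arm_command(commands=[[0.1, -0.04, 0, 0, 0, 0], [0, 0, 0.5, 0, 0, 0], [0, 0, 0.8, 0, 0, 0], [0, 0, 0.8, 0, 0, 0], [0, 0, 0.8, 0, 0, 0], [0, 0, 0.8, 0, 0, 0], [0, 0, 0.7, 0, 0, 0], [0, 0, 0.4, 0, 0, 0], [0, 0, 0.18, 0, 0, 0], [0, 0, 0, 0, 0, 0]])

```text
t: 33.2
tool_pos: [0.4449, 0.2673, 0.1371]
eef_rot: [-2.221, -2.221, 0.0]
force: [-0.8, 0.3, 0.2]
opening: 0.214
finger_force: 59.0
```

Request:
arm_command(commands=[[0, 0, 0.05, 0, 0, 0], [0, 0, 0.03, 0, 0, 0], [0, 0, 0, 0, 0, 0]])

```text
t: 33.5
tool_pos: [0.4453, 0.2675, 0.1352]
eef_rot: [2.221, 2.221, 0.001]
force: [0.3, 0.1, -0.7]
opening: 0.216
finger_force: 59.0
```

Release (fingers part evenly) and rise.

Request:
arm_command(commands=[[0, 0, 0, 0, 0, 0], [0, 0, 0, 0, 0, 0], [0, 0, 0, 0, 0, 0], [0, 0, 0, 0, 0, 0], [0, 0, -0.5, 0, 0, 0], [0, 0, -0.8, 0, 0, 0], [0, 0, -0.9, 0, 0, 0], [0, 0, -1, 0, 0, 0], [0, 0, -0.8, 0, 0, 0], [0, 0, 0, 0, 0, 0]], hand=0)

```text
t: 34.5
tool_pos: [0.4458, 0.2679, 0.2593]
eef_rot: [2.22, 2.22, 0.009]
force: [-0.4, -0.4, 0.2]
opening: 1.001
finger_force: 0.0
```

```bash
cat > all.py <<'E'
from meas import *
import sys
W={}
for n in('side','top'):
    p,d=look(n,n+sys.argv[1]+'.png'); W[n]=cloud(n,d)
st=arm.state();print(st['t'],st['tool_pos'].round(4),st['opening'],st['force'].round(1))
rep(W,[('brush top',.445,.271,.05,.195,.212),('handle',.445,.271,.05,.13,.19),('tall rim',.57,.194,.07,.112,.13),('mid rim',.615,-.012,.07,.088,.1),('short rim',.595,-.2145,.06,.062,.075),
('lidtall knob',.4225,.022,.05,.036,.05),('lidshort knob',.42,-.15,.05,.036,.05)])
E
python3 all.py 8
```

```text
34.6 [0.4453 0.2675 0.2556] 0.9986660898264573 [ 0.5 -0.1 -0.6]
brush top side 33 [0.448 0.27  0.007] [0.449 0.27  0.01 ] 0.202 top 56 [0.442 0.277 0.007] [0.443 0.277 0.01 ] 0.204
handle side 137 [0.448 0.271 0.008] [0.448 0.271 0.01 ] 0.16 top 54 [0.443 0.277 0.009] [0.443 0.276 0.01 ] 0.163
tall rim side 164 [0.572 0.192 0.033] [0.572 0.192 0.038] 0.118 top 132 [0.568 0.194 0.033] [0.568 0.195 0.035] 0.119
mid rim side 209 [ 0.617 -0.014  0.033] [ 0.616 -0.014  0.037] 0.093 top 121 [ 0.614 -0.011  0.033] [ 0.614 -0.011  0.035] 0.094
short rim side 323 [ 0.596 -0.215  0.033] [ 0.596 -0.214  0.036] 0.068 top 122 [ 0.594 -0.212  0.033] [ 0.594 -0.213  0.035] 0.069
lidtall knob side 46 [0.423 0.021 0.008] [0.424 0.021 0.01 ] 0.043 top 38 [0.42  0.023 0.007] [0.42  0.023 0.009] 0.043
lidshort knob side 64 [ 0.421 -0.151  0.008] [ 0.42  -0.151  0.011] 0.044 top 38 [ 0.418 -0.148  0.007] [ 0.418 -0.148  0.01 ] 0.044
```

Request:
arm_command(commands=[[-0.91, -0.085, 0, 0, 0, 0], [-0.91, -0.085, 0, 0, 0, 0], [-0.91, -0.085, 0, 0, 0, 0], [-0.91, -0.085, 0.3, 0, 0, 0], [-0.91, -0.085, 0.5, 0, 0, 0], [-0.91, -0.085, 0.6, 0, 0, 0], [-0.91, -0.085, 0.7, 0, 0, 0], [-0.91, -0.085, 0.8, 0, 0, 0], [-0.9, -0.085, 0.8, 0, 0, 0], [0, 0, 0.6, 0, 0, 0]])

```text
t: 35.6
tool_pos: [0.4207, 0.0197, 0.1233]
eef_rot: [-2.223, -2.218, 0.004]
force: [0.6, -0.1, 0.2]
opening: 1.001
finger_force: 0.0
```

```bash
python3 -c "
from h import *
look('side');print(arm.state()['tool_pos'].round(4))"
```

```text
[0.4199 0.0206 0.1209]
```

Request:
arm_command(commands=[[0.04, 0.06, 0.8, 0, 0, 0], [0, 0, 0.9, 0, 0, 0], [0, 0, 0.9, 0, 0, 0], [0, 0, 0.7, 0, 0, 0], [0, 0, 0.4, 0, 0, 0], [0, 0, 0.1, 0, 0, 0], [0, 0, 0, 0, 0, 0], [0, 0, 0, 0, 0, 0]])

```text
t: 36.45
tool_pos: [0.4246, 0.0233, 0.0128]
eef_rot: [2.221, 2.221, 0.002]
force: [0.1, 0.6, -0.2]
opening: 1.0
finger_force: 0.0
```

Request:
arm_command(commands=[[0, 0, 0, 0, 0, 0], [0, 0, 0, 0, 0, 0], [0, 0, 0, 0, 0, 0], [0, 0, 0, 0, 0, 0], [0, 0, 0, 0, 0, 0], [0, 0, 0, 0, 0, 0]], hand=255)

```text
t: 37.05
tool_pos: [0.424, 0.0231, 0.0119]
eef_rot: [2.221, 2.221, 0.0]
force: [-1.2, 0.2, 3.3]
opening: 0.198
finger_force: 58.5
```

Request:
arm_command(commands=[[0, 0, 0, 0, 0, 0], [0, 0, 0, 0, 0, 0], [0, 0, 0, 0, 0, 0], [0, 0, 0.22, 0, 0, 0], [0, 0, 0, 0, 0, 0], [0, 0, 0, 0, 0, 0]], hand=0)

```text
t: 37.65
tool_pos: [0.4236, 0.0231, 0.0047]
eef_rot: [-2.221, -2.221, 0.001]
force: [-0.4, 0.5, -0.2]
opening: 1.0
finger_force: 0.0
```

Request:
arm_command(commands=[[0, 0, 0, 0, 0, 0], [0, 0, 0, 0, 0, 0], [0, 0, 0, 0, 0, 0], [0, 0, 0, 0, 0, 0], [0, 0, 0, 0, 0, 0], [0, 0, 0, 0, 0, 0]], hand=255)

```text
t: 38.25
tool_pos: [0.4241, 0.0232, 0.0054]
eef_rot: [2.221, 2.221, 0.0]
force: [-0.9, 0.1, 3.9]
opening: 0.208
finger_force: 58.5
```

Request:
arm_command(commands=[[0, 0, -0.4, 0, 0, 0], [0, 0, -0.8, 0, 0, 0], [0, 0, -1, 0, 0, 0], [0, 0, -1, 0, 0, 0], [0, 0, -1, 0, 0, 0], [0, 0, -0.9, 0, 0, 0], [0, 0, -0.6, 0, 0, 0], [0, 0, 0, 0, 0, 0], [0, 0, 0, 0, 0, 0]])

```text
t: 39.15
tool_pos: [0.4239, 0.0232, 0.176]
eef_rot: [2.221, 2.221, 0.0]
force: [0.9, -0.6, -1.4]
opening: 0.2
finger_force: 58.7
```

```bash
cat > lid.py <<'E'
from meas import *
import sys
jx,jy,h,off=map(float,sys.argv[1:5])  # off: TCP z minus boss bottom
W={}
for n in('side','top'):
    p,d=look(n,'lid_'+n+'.png'); W[n]=cloud(n,d)
st=arm.state();t=st['tool_pos'];print(st['t'],t.round(4),st['opening'],st['force'].round(1)); b=t[2]-off
rep(W,[('disc',t[0],t[1],.055,b+.002,b+.016),('knob',t[0],t[1],.03,b+.016,b+.025),('rim',jx,jy,.05,h-.01,h+.006)])
s=near(W['side'],t[0],t[1],.05,b+.009,b+.018)
if len(s)>50:
    A=np.c_[s[:,:2]-s[:,:2].mean(0),np.ones(len(s))];print('disc plane slope',np.linalg.lstsq(A,s[:,2],rcond=None)[0].round(3))
E
python3 lid.py .570 .193 .12 .006
```

```text
39.25 [0.4234 0.0231 0.175 ] 0.20431963587284568 [-0.2  0.1 -0.9]
disc side 312 [0.425 0.019 0.027] [0.425 0.022 0.036] 0.183
knob side 32 [0.425 0.021 0.008] [0.425 0.019 0.01 ] 0.189
rim side 201 [0.572 0.192 0.033] [0.57  0.193 0.037] 0.116 top 129 [0.568 0.194 0.033] [0.569 0.195 0.035] 0.119
disc plane slope [-0.002  0.025  0.183]
```

Request:
arm_command(commands=[[0.6, 0.5, 0, 0, 0, 0], [0.95, 0.82, 0, 0, 0, 0], [0.95, 0.82, 0, 0, 0, 0], [0.95, 0.82, 0, 0, 0, 0], [0.95, 0.82, 0, 0, 0, 0], [0.8, 0.7, 0, 0, 0, 0], [0.5, 0.4, 0, 0, 0, 0], [0, 0, 0, 0, 0, 0], [0, 0, 0, 0, 0, 0]])

```text
t: 40.15
tool_pos: [0.5697, 0.1941, 0.1747]
eef_rot: [-2.22, -2.221, 0.004]
force: [-0.2, -0.2, -0.4]
opening: 0.206
finger_force: 58.8
```

```bash
python3 lid.py .570 .193 .12 .006
```

```text
40.25 [0.5697 0.1935 0.1757] 0.20192031473379984 [ 0.2 -0.5 -0.8]
disc side 217 [0.57  0.19  0.027] [0.571 0.192 0.036] 0.181 top 242 [0.566 0.182 0.02 ] [0.567 0.185 0.032] 0.181
knob side 23 [0.57  0.189 0.006] [0.57  0.187 0.008] 0.191
rim side 203 [0.572 0.192 0.033] [0.573 0.192 0.037] 0.117 top 57 [0.567 0.193 0.032] [0.563 0.184 0.032] 0.119
disc plane slope [0.005 0.015 0.182]
```

Request:
arm_command(commands=[[0.02, 0.04, 0.4, 0, 0, 0], [0, 0, 0.5, 0, 0, 0], [0, 0, 0.4, 0, 0, 0], [0, 0, 0.25, 0, 0, 0], [0, 0, 0.2, 0, 0, 0], [0, 0, 0.1, 0, 0, 0], [0, 0, 0, 0, 0, 0]])

```text
t: 40.95
tool_pos: [0.5714, 0.1947, 0.1204]
eef_rot: [-2.221, -2.221, 0.0]
force: [1.3, -0.2, -1.4]
opening: 0.203
finger_force: 58.8
```

Request:
arm_command(commands=[[0, 0, 0.04, 0, 0, 0], [0, 0, 0, 0, 0, 0]])

```text
t: 41.15
tool_pos: [0.5717, 0.1948, 0.1197]
eef_rot: [2.221, 2.221, 0.001]
force: [0.7, 1.1, -0.4]
opening: 0.199
finger_force: 58.8
```

Request:
arm_command(commands=[[0, 0, 0, 0, 0, 0], [0, 0, 0, 0, 0, 0], [0, 0, 0, 0, 0, 0], [0, 0, 0, 0, 0, 0], [0, 0, -0.5, 0, 0, 0], [0, 0, -1, 0, 0, 0], [0, 0, -1, 0, 0, 0], [-0.9, -0.4, -0.3, 0, 0, 0], [-0.95, -0.4, 0, 0, 0, 0], [-0.95, -0.4, 0, 0, 0, 0]], hand=0)

```text
t: 42.15
tool_pos: [0.5353, 0.1101, 0.2051]
eef_rot: [2.22, 2.221, 0.002]
force: [0.6, 0.2, -0.7]
opening: 1.0
finger_force: 0.0
```

Request:
arm_command(commands=[[-0.95, -0.4, 0, 0, 0, 0], [-0.95, -0.4, 0, 0, 0, 0], [-0.95, -0.4, 0, 0, 0, 0], [-0.95, -0.4, 0, 0, 0, 0], [-0.95, -0.4, 0, 0, 0, 0], [-0.95, -0.4, 0.3, 0, 0, 0], [-0.95, -0.5, 0.5, 0, 0, 0], [-0.95, -0.5, 0.5, 0, 0, 0], [-0.95, -0.5, 0.5, 0, 0, 0], [-0.95, -0.3, 0.5, 0, 0, 0]])

```text
t: 43.15
tool_pos: [0.4088, -0.1754, 0.1354]
eef_rot: [2.22, 2.22, 0.001]
force: [1.2, 0.1, -0.3]
opening: 1.002
finger_force: 0.0
```

Run:
```python
from meas import *
W={}
for n in('side','top'):
    p,d=look(n,n+'9.png'); W[n]=cloud(n,d)
st=arm.state();print(st['t'],st['tool_pos'].round(4))
rep(W,[('tall disc',.57,.193,.06,.118,.132),('knob',.57,.193,.04,.15,.17),('wall',.57,.193,.06,.02,.11),('lidshort knob',.42,-.15,.05,.036,.05),('short rim',.595,-.2145,.07,.062,.075)])
p=cv2.imread('pics/side9.png')[110:330,180:380]
cv2.imwrite('pics/c5.png',cv2.resize(p,(540,594),interpolation=2))
```

```text
43.25 [ 0.4079 -0.1763  0.1338]
tall disc side 234 [0.572 0.189 0.027] [0.571 0.192 0.037] 0.126 top 464 [0.569 0.195 0.026] [0.568 0.195 0.036] 0.126
knob side 34 [0.572 0.192 0.008] [0.572 0.193 0.011] 0.156 top 45 [0.569 0.194 0.007] [0.57  0.194 0.01 ] 0.157
wall side 703 [0.571 0.193 0.033] [0.572 0.189 0.036] 0.066 top 160 [0.568 0.195 0.035] [0.564 0.19  0.034] 0.068
lidshort knob side 65 [ 0.42  -0.15   0.007] [ 0.42 -0.15  0.01] 0.043 top 39 [ 0.418 -0.148  0.007] [ 0.418 -0.148  0.01 ] 0.043
short rim side 321 [ 0.596 -0.215  0.033] [ 0.595 -0.214  0.036] 0.068 top 118 [ 0.594 -0.212  0.033] [ 0.594 -0.213  0.035] 0.069
```

View pics/c5.png

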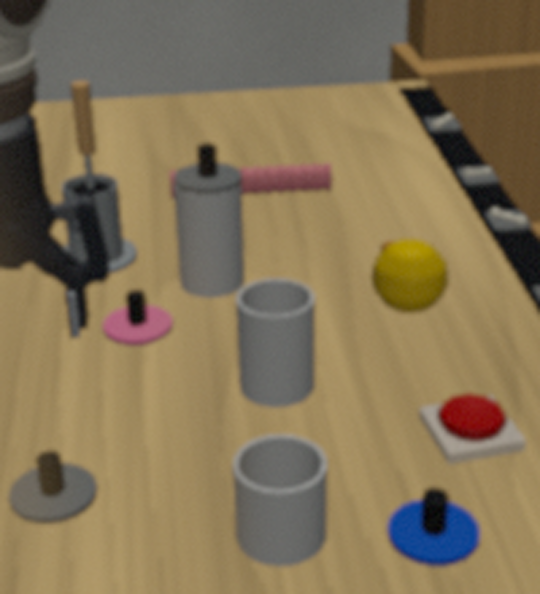

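The crop shows the tall jar lid seated at crop (210,180). The short lid is lying at (50,490), with both open jars in place.

Request:
arm_command(commands=[[0.45, 0.2, 0, 0, 0, 0], [0.43, 0.2, 0.6, 0, 0, 0], [0, 0, 0.9, 0, 0, 0], [0, 0, 0.9, 0, 0, 0], [0, 0, 0.8, 0, 0, 0], [0, 0, 0.6, 0, 0, 0], [0, 0, 0.35, 0, 0, 0], [0, 0, 0.1, 0, 0, 0], [0, 0, 0, 0, 0, 0], [0, 0, 0, 0, 0, 0]])

```text
t: 44.25
tool_pos: [0.4222, -0.148, 0.0081]
eef_rot: [2.22, 2.221, 0.001]
force: [-0.6, 0.2, 0.0]
opening: 1.0
finger_force: 0.0
```

Request:
arm_command(commands=[[-0.04, -0.04, 0.1, 0, 0, 0], [0, 0, 0, 0, 0, 0]])

```text
t: 44.45
tool_pos: [0.4203, -0.1492, 0.004]
eef_rot: [2.221, 2.221, 0.0]
force: [-1.0, -0.6, 1.3]
opening: 0.993
finger_force: 0.0
```

Request:
arm_command(commands=[[0, 0, 0, 0, 0, 0], [0, 0, 0, 0, 0, 0], [0, 0, 0, 0, 0, 0], [0, 0, 0, 0, 0, 0], [0, 0, 0, 0, 0, 0], [0, 0, 0, 0, 0, 0]], hand=255)

```text
t: 45.05
tool_pos: [0.4205, -0.1491, 0.0041]
eef_rot: [2.221, 2.221, 0.0]
force: [-1.3, -0.7, 2.6]
opening: 0.198
finger_force: 58.5
```

Request:
arm_command(commands=[[0, 0, -0.4, 0, 0, 0], [0, 0, -0.8, 0, 0, 0], [0, 0, -1, 0, 0, 0], [0, 0, -1, 0, 0, 0], [0, 0, -0.6, 0, 0, 0], [-0.3, 0.7, 0, 0, 0, 0], [-0.37, 0.97, 0, 0, 0, 0], [-0.37, 0.97, 0, 0, 0, 0], [-0.37, 0.97, 0, 0, 0, 0], [-0.37, 0.97, 0, 0, 0, 0]])

```text
t: 46.05
tool_pos: [0.5588, -0.2028, 0.1185]
eef_rot: [2.221, 2.221, 0.0]
force: [1.1, 1.0, 0.3]
opening: 0.204
finger_force: 58.7
```

Request:
arm_command(commands=[[-0.27, 0.8, 0, 0, 0, 0], [-0.12, 0.4, 0, 0, 0, 0], [0, 0, 0, 0, 0, 0], [0, 0, 0, 0, 0, 0]])

```text
t: 46.45
tool_pos: [0.5933, -0.214, 0.118]
eef_rot: [-2.221, -2.221, 0.001]
force: [-0.1, 0.2, -0.3]
opening: 0.207
finger_force: 58.8
```

```bash
python3 lid.py .595 -.2138 .07 .005
```

```text
46.55 [ 0.5931 -0.2139  0.1183] 0.2055645518964726 [ 0.7 -0.  -1.2]
disc side 512 [ 0.593 -0.218  0.026] [ 0.593 -0.216  0.035] 0.126 top 152 [ 0.594 -0.194  0.016] [ 0.594 -0.196  0.03 ] 0.125
knob side 39 [ 0.593 -0.216  0.008] [ 0.593 -0.218  0.009] 0.134
rim side 367 [ 0.596 -0.215  0.033] [ 0.596 -0.214  0.036] 0.067 top 38 [ 0.593 -0.211  0.032] [ 0.59  -0.191  0.027] 0.069
disc plane slope [0.002 0.018 0.126]
```

Request:
arm_command(commands=[[0.04, 0.08, 0.2, 0, 0, 0], [0, 0, 0.4, 0, 0, 0], [0, 0, 0.4, 0, 0, 0], [0, 0, 0.3, 0, 0, 0], [0, 0, 0.2, 0, 0, 0], [0, 0, 0.12, 0, 0, 0], [0, 0, 0.04, 0, 0, 0], [0, 0, 0, 0, 0, 0], [0, 0, 0, 0, 0, 0]])

```text
t: 47.45
tool_pos: [0.5963, -0.213, 0.0684]
eef_rot: [2.221, 2.221, 0.0]
force: [0.9, 0.5, -0.0]
opening: 0.204
finger_force: 58.8
```

Released from here, then I rise, move clear and look.

Request:
arm_command(commands=[[0, 0, 0, 0, 0, 0], [0, 0, 0, 0, 0, 0], [0, 0, 0, 0, 0, 0], [0, 0, 0, 0, 0, 0], [0, 0, -0.5, 0, 0, 0], [0, 0, -1, 0, 0, 0], [0, 0, -1, 0, 0, 0], [0, 0, -1, 0, 0, 0], [0, -0.6, -0.5, 0, 0, 0], [0, -1, 0, 0, 0, 0]], hand=0)

```text
t: 48.45
tool_pos: [0.5494, -0.2132, 0.1916]
eef_rot: [2.218, 2.219, 0.003]
force: [-0.4, 0.1, -0.3]
opening: 1.0
finger_force: 0.0
```

Request:
arm_command(commands=[[0, -1, 0, 0, 0, 0], [0, -1, 0, 0, 0, 0], [0, -1, 0, 0, 0, 0], [0, -1, 0, 0, 0, 0], [0, -1, 0, 0, 0, 0], [0, -0.5, 0, 0, 0, 0], [0, 0, 0, 0, 0, 0], [0, 0, 0, 0, 0, 0], [0, 0, 0, 0, 0, 0]])

```text
t: 49.35
tool_pos: [0.3838, -0.213, 0.1884]
eef_rot: [2.221, 2.221, 0.0]
force: [0.3, -0.6, -0.6]
opening: 1.0
finger_force: 0.0
```

Run:
```python
from meas import *
W={}
for n in('side','top'):
    p,d=look(n,n+'10.png'); W[n]=cloud(n,d)
st=arm.state();print(st['t'],st['tool_pos'].round(4),st['force'])
rep(W,[('tall disc',.57,.193,.06,.118,.132),('tall knob',.57,.193,.04,.15,.17),('mid rim',.615,-.012,.07,.088,.1),('short disc',.595,-.2138,.06,.066,.082),('short knob',.595,-.2138,.05,.102,.115),('wall',.595,-.2138,.045,.02,.06),('brush top',.445,.271,.05,.195,.212),
('fat',.766,.123,.06,.02,.08),('blood',.77,-.107,.06,.012,.04)])
a=cv2.imread('pics/top10.png')[130:310,130:440]; b=cv2.imread('pics/side10.png')[110:330,180:380]
c=np.zeros((440,800,3),'uint8');c[:232,:400]=cv2.resize(a,(400,232),interpolation=2);c[:,400:]=cv2.resize(b,(400,440),interpolation=2);cv2.imwrite('pics/c6.png',c)
```

```text
49.45 [ 0.3837 -0.2129  0.188 ] [-0.22265701  0.28706463  0.84720249]
tall disc side 238 [0.572 0.189 0.026] [0.573 0.191 0.037] 0.126 top 464 [0.569 0.195 0.026] [0.569 0.195 0.036] 0.125
tall knob side 32 [0.572 0.192 0.007] [0.572 0.191 0.01 ] 0.157 top 46 [0.569 0.194 0.007] [0.57  0.194 0.01 ] 0.157
mid rim side 206 [ 0.617 -0.014  0.033] [ 0.617 -0.012  0.038] 0.094 top 125 [ 0.614 -0.011  0.033] [ 0.614 -0.011  0.035] 0.094
short disc side 636 [ 0.596 -0.217  0.027] [ 0.595 -0.214  0.037] 0.076 top 423 [ 0.594 -0.212  0.026] [ 0.594 -0.212  0.035] 0.075
short knob side 67 [ 0.596 -0.214  0.007] [ 0.597 -0.213  0.01 ] 0.108 top 41 [ 0.594 -0.212  0.007] [ 0.594 -0.212  0.01 ] 0.107
wall side 529 [ 0.596 -0.214  0.034] [ 0.594 -0.223  0.034] 0.04 top 73 [ 0.594 -0.213  0.034] [ 0.587 -0.207  0.033] 0.039
brush top side 32 [0.448 0.272 0.007] [0.448 0.272 0.011] 0.202 top 56 [0.444 0.274 0.007] [0.444 0.274 0.01 ] 0.204
fat side 561 [0.768 0.111 0.026] [0.768 0.118 0.04 ] 0.049 top 534 [0.763 0.122 0.027] [0.765 0.124 0.041] 0.056
blood side 481 [ 0.772 -0.114  0.025] [ 0.775 -0.111  0.047] 0.021 top 345 [ 0.77  -0.107  0.024] [ 0.769 -0.109  0.045] 0.02
```

View pics/c6.png

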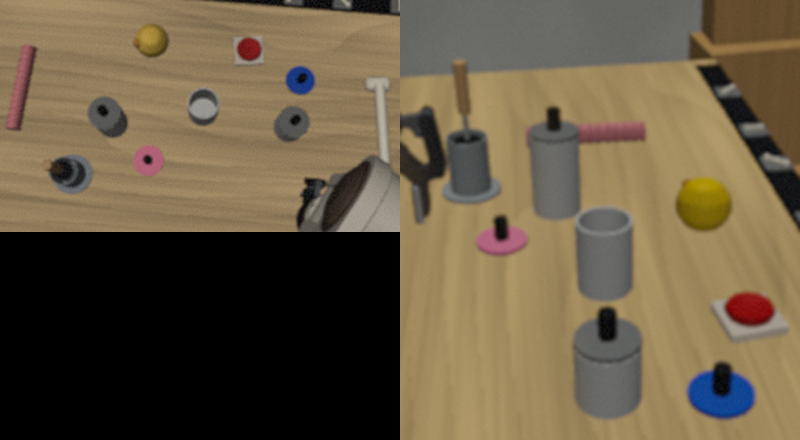

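Both lids are seated flat (tall disc at crop (555,130), short at (608,335)). The mid jar is open and the brush stands in its pot at (465,160). The anatomy models are where they were.

```bash
python3 -c "
from workcell import arm
print(arm.finish_job())"
```

```text
the job is handed in; nothing more can be done
None
```

I scrubbed all three jars in order (tall, mid, short), put the brush back head down in its pot, seated both lids flat on the jars they came from, left the mid jar open since it came without a lid, and handed the job in at about 50 s of the allowed 210 s.

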